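# Nest the tin beakers and clamp the set

## Robot

A 7-joint arm with a two-finger parallel gripper is mounted at the origin on a cart in front of the work surface, level with it; the furniture and walls round the work are solid. World frame = base frame: x ahead of the robot, y to its left, z up, the work surface at z = 0. Lengths are in m, angles in rad, forces in N, time in s.
With the tool pointing down it reaches from about 0.4 to 0.85 m from the base axis. Payload 6.9 kg.
Tool frame: the origin (TCP) lies midway between the tips of the shut fingers; the grasp point (between the pads) lies 19 mm behind it; z points along the fingers, y is the direction in which the jaws open and shut (so a half turn about z gives the same grasp; the last joint's range is limited). The gripper opens to 85 mm and grips with 20 to 120 N. Pads are 22 mm wide; open, the fingers measure 114 mm over their backs; the gripper's body (76 mm by 85 mm) begins 54 mm behind the grasp point. The pads swing forward as they close: fully open they stand 13 mm farther back than shut.
Start: joints at [-1.109, 0.507, -0.238, 1.5, 0.126, 1.149, -0.155], TCP at [0.218, 0.586, 0.204] pointing down, gripper open.
Joint ranges: [-3.08, 3.08], [-0.24, 2.05], [-1.43, 1.35], [0, 2.5], [-1.52, 4.66], [0.17, 1.96], [-2.89, 2.89]. Speed limits (rad/s): [2.39, 2.39, 3.14, 3.14, 3.14, 3.14, 3.14].

## Interface

Orientations are given as [roll, pitch, yaw] about the fixed x, y, z axes, in that order (R = Rz(yaw) Ry(pitch) Rx(roll)).
In Python, from plant import manip gives the robot as it stands. Calls block until the motion is done:
- manip.movep(position, orientation): joint-space move of the TCP to a pose.
- manip.move_linear(position, rotation=None, vel=0.15, stop_force=None): straight line of the TCP; rotation=None keeps the orientation; vel is the mean speed in m/s. With stop_force (N) it stops when the force on the tool has changed by that much, and returns True; else False.
- manip.move_j(angles): joint-space move.
- manip.grip(opening, effort=None): finger opening in m; effort is the grip in N (None keeps the last); returns when the fingers have stopped.
- manip.hold(seconds).
- manip.ik(position, orientation): joint angles nearest the present ones, or None.
- manip.read_state(): the state.
- manip.get_image(name): name is "side" or "top" or "wrist"; returns the picture (480x640x3 uint8, red, green, blue); there is no depth.
- manip.camera_params(name): a dict with "camera_matrix" (3x3 intrinsics, pixels), "rvec" (rotation vector, rad) and "tvec" (3), from world to camera coordinates, as OpenCV has them. Camera axes: x right, y down, z forward; pixel columns grow to the right and rows downward; lengths in m; the calibration is good to about 2 mm. A picture is of the moment at which its call begins: read the wrist's pose just before it. camera_params takes no time and is no camera call; for the wrist camera it gives the pose at the moment of the call.
A pose or a line that the arm cannot do raises manip.IKError and nothing moves.
- manip.sign_off(): hands the job in, once; it reports no verdict.
The state is a dict: "time_s": time; "joints": joint angles; "dq": joint speeds; "joint_efforts": joint torques, N m; "position": TCP position; "ee_rot": TCP orientation; "contact_force": force on the tool from outside, world axes, zero at the start; "moment": the same for the moment, N m; "opening": finger opening in m.
Only numpy, scipy, OpenCV 4.12 (cv2) and the standard library are available. Lean on these libraries where they do the work, as an engineer would, in place of code of your own. Each camera call takes 0.05 s, during which the arm holds its last target.

## Task

Get the set of tin beakers ready for the road: put the middle-sized beaker into the big one that stands in the bar clamp, then the small one into the middle one, all standing upright on the bottom. Then squeeze and release the clamp's two upright grips, again and again, until the sliding jaw's pad has pushed the big beaker firmly against the V stop and its spring is between a quarter and three quarters squashed, never nearly solid. Drive the jaw only with the grips, leave everything else where it stands, and finish while still holding the grips squeezed.

Things in the scene. Friction and masses are not known exactly. Their poses are not given: they have to be found in the camera images.
- clamp: Dark iron bar clamp, 305 mm long, fixed to the stove top. Origin on the stove top under its base; +y runs along the bar from the squeeze grips to the V stop. Base 8 mm thick, 100 mm wide at the bed (y 20 to 150 mm), else 50 mm. V stop: two plates 50 mm high at y 106 to 145 mm. The sliding jaw is 60 mm high; its toothed bar sticks out to y = -208 mm when the jaw is back
- clamp_seat (a point): point on the bed (8 mm above the stove top) where the big beaker's centre is once it is pressed against the V stop
- clamp_grip (a point): point midway between the two squeeze grips, 125 mm above the stove top. The grips: black upright paddles, 30 mm wide, 10 mm thick, 64 to 152 mm above the stove top, on either side of this point along the clamp's y. Released 68 mm over their outer faces; both slide inward alike, 13 mm each, to a hard stop at 42 mm; 10 to 20 N in all squeezes them home, a 4 N spring parts them again
- grip_rear (a joint): travel of each squeeze grip, m: 0 released, 0.013 fully squeezed. Each full squeeze drives the jaw about 10 mm to the V stop (8 to 14 mm on the first), in ratchet teeth of 5 mm; let the grips come back to 0.001 or less before the next squeeze
- jaw (a joint): travel of jaw and bar towards the V stop, m; 0 to 0.066, starts at 0 to 0.020. With the big beaker at the V stop the pad touches it at about 0.042. While the grips open, the ratchet keeps the jaw from going back more than about 1 mm (5 mm after a part or the first squeeze)
- pad (a joint): how far the pad is pushed back into its spring, m: 0 relaxed, 0.022 solid; 0.6 N per mm. Wanted at the end: 0.005 to 0.018; more than 0.0195 at any time crushes. A squeeze too many crushes: once the spring is squashed 5 mm or more, squeeze no further, just hold
- pad_face (a point): centre of the pad's pressing face (60 x 34 mm rubber plate, 36 mm above the stove top), which stands 22 mm before the jaw plate on a rod with a coil spring
- big_beaker: straight-sided tin beaker, outside 82 mm across, inside 76 mm, 48 mm high, walls 3 mm, bottom 4 mm thick; stands on the clamp's bed up to 13 mm short of the V stop. Origin: centre of its underside, z axis up
- middle_beaker: straight-sided tin beaker, outside 62 mm across, inside 56 mm, 66 mm high, walls 3 mm, bottom 4 mm thick, 0.11 kg. Origin: centre of its underside, z axis up
- small_beaker: straight-sided tin beaker, outside 44 mm across, 86 mm high, walls 3 mm, bottom 4 mm thick, 0.08 kg. Origin: centre of its underside, z axis up. It and the middle beaker stand on the right rear part of the stove, either one nearer the middle
- tin_cup: bystander: tin cup with a strap handle, 68 x 88 x 62 mm, not part of the set; behind the beakers
- tin_spice: bystander: labelled tin, 49 mm across, 72 mm high; front right
- candle_holder: bystander: candlestick with stub, 109 mm long, 63 mm high; left
- matchbox: bystander: matchbox 36 x 56 x 16 mm; front edge
There are look-alikes about, which are no part of the job. What is shaped like the big_beaker but green is not meant.

How it is judged:
On the way, in this order (a step that is already met when the one before it is completed fails the run):
1. the middle beaker stands inside the big one (horizontal distance between middle_beaker and big_beaker below 0.011 m and z of middle_beaker in the frame of big_beaker below 0.008 m and angle between middle_beaker's own z axis and vertical below 0.1 rad), for 0.2 s.
2. the small beaker stands inside the middle one (horizontal distance between small_beaker and middle_beaker below 0.01 m and z of small_beaker in the frame of middle_beaker below 0.008 m and angle between small_beaker's own z axis and vertical below 0.1 rad), for 0.2 s.
3. the squeezed grips press the pad on the big beaker (value of joint pad above 0.005 m and value of joint grip_rear above 0.003 m and contact force between pad and big_beaker above 2 N), for 0.2 s.
At the end, for the whole second after the job is handed in: small beaker in the middle one in the big one, upright on the bottom (centres within 11 mm); big beaker within 6 mm of its seat at the V stop, pressed with over 2 N; pad spring squashed 5 to 18 mm; grips squeezed at least 3 mm and still held by the fingers (all of step 1 and all of step 2 and all of step 3 and angle between big_beaker's own z axis and vertical below 0.1 rad and horizontal distance between big_beaker and clamp_seat below 0.006 m and value of joint pad below 0.018 m and contact force between clamp and big_beaker above 2 N and (contact force between the fingers and grip_rear above 1.5 N or contact force between the fingers and grip_front above 1.5 N) and linear speed of big_beaker below 0.02 m/s); the arm keeps its last pose, push and grip.
It fails at once if the pad's spring is crushed nearly solid (value of joint pad above 0.0195 m).
It fails at once if the robot pushes the jaw, bar or pad directly (contact force between any of the fingers, the arm and jaw above 1.5 N).
It fails at once if a bystander is disturbed (distance of any of tin_cup, tin_spice, candle_holder, matchbox from where it was at the start of the episode above 0.03 m).
It also fails if it takes over 64 s, if anything falls off the work surface, if the arm or the gripper's body presses on something with over 40 N, if the wrist force passes 120 N, or if a joint passes its speed limit or range.

## Working session

There is one attempt and no reset: what is moved stays moved. The work goes in short steps, each a Python script; the robot and the scene stay as the last script left them, time stands still between calls to the robot, and variables do not carry over. Pictures are saved under pics/ and viewed, and the job is handed in when it is done.

```bash
ls; mkdir -p pics
python3 - <<'E'
from plant import manip
import cv2
s=manip.read_state();print({k:s[k] for k in('time_s','position','ee_rot','opening')})
for n in('side','top','wrist'):
    im=manip.get_image(n);cv2.imwrite(f'pics/{n}0.png',im[:,:,::-1]);p=manip.camera_params(n);print(n,p)
E
```

```text
pics
{'time_s': 0.0, 'position': array([0.21760327, 0.58527344, 0.2032128 ]), 'ee_rot': array([-3.13974185e+00,  2.66897695e-05,  2.78580715e+00]), 'opening': 0.08551352166182918}
side {'camera_matrix': array([[486.56679076,   0.        , 318.90400732],
       [  0.        , 486.56679076, 232.9531    ],
       [  0.        ,   0.        ,   1.        ]]), 'rvec': array([ 0.56054471,  2.67005222, -1.20072435]), 'tvec': array([ 0.52743049, -0.06788247,  1.35635126])}
top {'camera_matrix': array([[445.28323257,   0.        , 319.57377346],
       [  0.        , 445.28323257, 247.41317673],
       [  0.        ,   0.        ,   1.        ]]), 'rvec': array([ 2.14672262, -2.17533841,  0.15309825]), 'tvec': array([0.01049387, 0.58967032, 0.86235376])}
wrist {'camera_matrix': array([[368.67798883,   0.        , 317.61222068],
       [  0.        , 368.67798883, 245.47761143],
       [  0.        ,   0.        ,   1.        ]]), 'rvec': array([-2.34693674, -1.63113353, -0.27028357]), 'tvec': array([-0.62314427, -0.04118401,  0.38112325])}
```

View pics/top0.png

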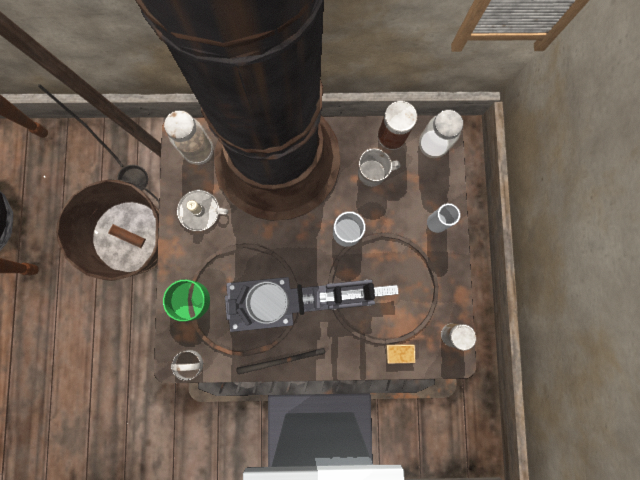

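View pics/side0.png

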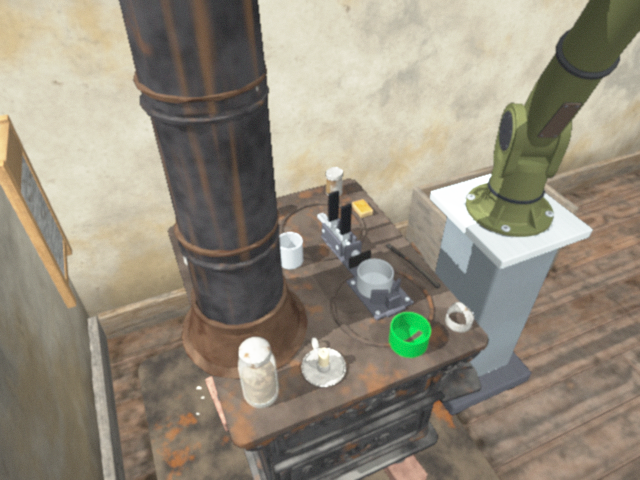

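View pics/wrist0.png

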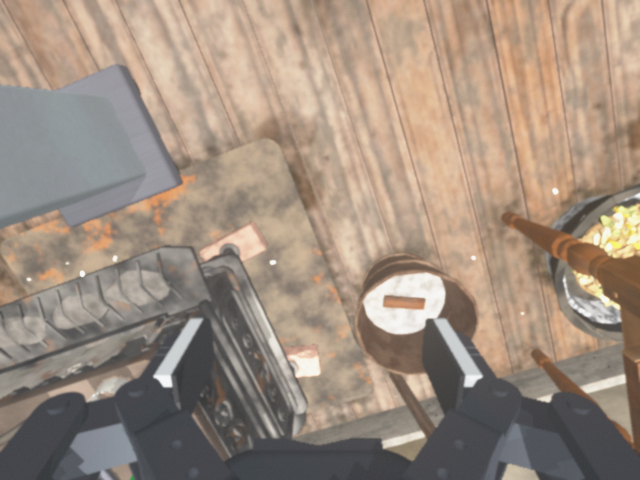

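The top view shows a grey beaker in the clamp at (267,300), a green look-alike at (185,300), the wider beaker at (349,228), the narrower one at (443,217), and the strap-handled cup at (375,166). The grey beaker is the big one: it stands in the clamp and is not green. I'll enlarge the top view to confirm this and back-project the points.

```bash
cat > h.py <<'E'
import numpy as np,cv2
def ray(p,uv):
    R=cv2.Rodrigues(np.array(p['rvec'],float))[0];t=np.array(p['tvec'],float).ravel();K=p['camera_matrix']
    d=R.T@np.linalg.solve(K,np.array([uv[0],uv[1],1.]));return -R.T@t,d
def atz(p,uv,z):
    c,d=ray(p,uv);return c+d*(z-c[2])/d[2]
def proj(p,P):
    return cv2.projectPoints(np.array(P,float).reshape(-1,1,3),np.array(p['rvec'],float),np.array(p['tvec'],float),p['camera_matrix'],None)[0].reshape(-1,2)
def tri(obs):
    A=np.zeros((3,3));b=np.zeros(3)
    for p,uv in obs:
        c,d=ray(p,uv);d=d/np.linalg.norm(d);M=np.eye(3)-np.outer(d,d);A+=M;b+=M@c
    return np.linalg.solve(A,b)
E
python3 - <<'E'
from plant import manip
import cv2
from h import *
p=manip.camera_params('top')
for n,uv,z in [('mid',(349,228),.066),('small',(447,214),.086),('big',(267,300),.056),('gripL',(337,293),.152),('gripR',(368,290),.152),('green',(185,300),.048),('cup',(375,166),.062)]:
    print(n,atz(p,uv,z))
im=cv2.imread('pics/top0.png')
cv2.imwrite('pics/c1.png',cv2.resize(im[180:360,210:480],None,fx=2.95,fy=2.95,interpolation=cv2.INTER_CUBIC))
E
```

```text
mid [ 0.62397837 -0.05545309  0.066     ]
small [ 0.64576968 -0.24455136  0.086     ]
big [0.48540772 0.10680643 0.056     ]
gripL [ 0.49463045 -0.02493549  0.152     ]
gripR [ 0.49909508 -0.07912433  0.152     ]
green [0.48773844 0.26825938 0.048     ]
cup [ 0.75087982 -0.11114124  0.062     ]
```

View pics/c1.png

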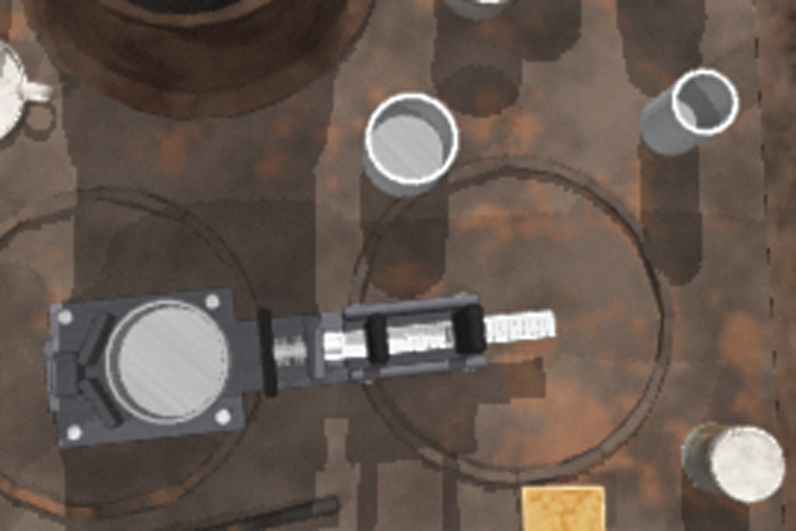

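The crop confirms the choices: grey tin beaker in the clamp, wide beaker in the middle, narrow beaker on the right. Next come the wrist views.

Run:
```python
from plant import manip
import cv2,pickle
from h import *
from scipy.spatial.transform import Rotation as Ro
s=manip.read_state();p=manip.camera_params('wrist')
c,d=ray(p,(320,240));R=Ro.from_euler('xyz',s['ee_rot']).as_matrix()
print('cam in tool',R.T@(c-s['position']),'dir',R.T@d)
# tool yaw choices
for yaw in (0.07,0.07+3.14159,0.07-3.14159,-1.57,1.57,-.785):
    q=manip.ik([0.5,-0.06,0.36],[3.14159,0,yaw]);print(yaw,None if q is None else np.round(q,2))
```

```text
cam in tool [ 0.08421855 -0.00132789 -0.17001197] dir [-0.30958454  0.00692672  0.95098482]
0.07 [-0.38  0.26  0.62  1.52 -0.15  1.41 -1.26]
3.2115899999999997 [-0.17  0.23  0.32  1.52 -0.07  1.41  1.79]
-3.07159 [-0.17  0.23  0.32  1.52 -0.07  1.41  1.79]
-1.57 [-0.68  0.38  1.15  1.52 -0.35  1.47 -2.66]
1.57 [-0.27  0.24  0.46  1.52 -0.11  1.41  0.19]
-0.785 [-0.68  0.38  1.15  1.52 -0.35  1.47 -1.88]
```

Run:
```python
from plant import manip
import cv2,pickle
from h import *
P={}
for i,pos in enumerate([[0.46,0.04,0.32],[0.46,-0.12,0.32]]):
    manip.movep(pos,[3.14159,0,-3.14159+.07]); 
    P[f'w{i+1}']=manip.camera_params('wrist');im=manip.get_image('wrist');cv2.imwrite(f'pics/w{i+1}.png',im[:,:,::-1])
    s=manip.read_state();print(s['time_s'],s['position'],s['joints'])
P['top']=manip.camera_params('top');P['side']=manip.camera_params('side')
pickle.dump(P,open('P.pkl','wb'))
```

```text
2.375 [0.46003047 0.04089333 0.31977734] [-0.20661837  0.16523856  0.07934521  1.69289541 -0.01381916  1.28437704
  1.51776202]
3.1083 [ 0.46032366 -0.11871696  0.31982989] [ 0.0428992   0.19055332  0.1987504   1.66494588 -0.03970269  1.29035963
  1.89155358]
```

View pics/w1.png

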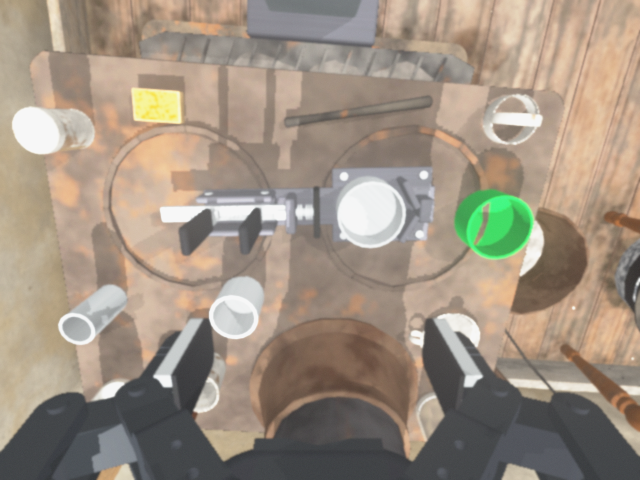

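View pics/w2.png

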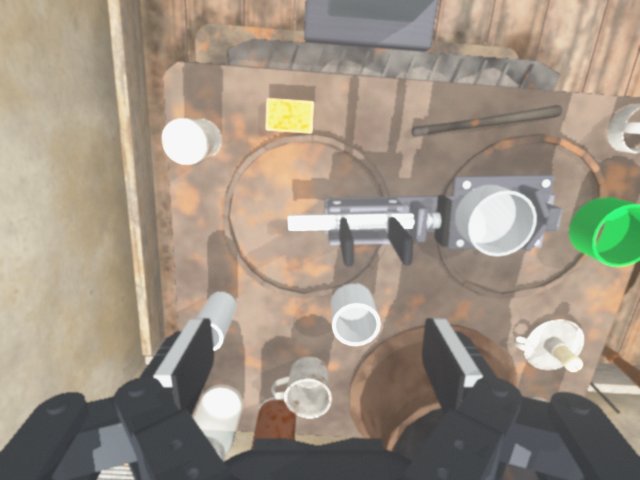

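Run:
```python
import cv2,numpy as np
W=[('w1',237,300),('w1',372,210),('w1',95,315),('w2',356,313),('w2',497,218),('w2',375,235),('top0',349,230),('top0',267,300),('top0',444,218),('top0',352,292),('w1',220,225),('w2',216,320)]
t=[]
for n,u,v in W:
    im=cv2.imread(f'pics/{n}.png');c=cv2.getRectSubPix(im,(50,50),(u,v)) if False else im[v-45:v+45,u-45:u+45]
    c=cv2.resize(c,(198,198),interpolation=cv2.INTER_CUBIC)
    for k in range(0,90,10): cv2.line(c,(int(k*2.2),0),(int(k*2.2),4),(0,0,255),1);cv2.line(c,(0,int(k*2.2)),(4,int(k*2.2)),(0,0,255),1)
    t.append(c)
cv2.imwrite('pics/m.png',np.vstack([np.hstack(t[i:i+4]) for i in(0,4,8)]))
```

```text
(no output)
```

View pics/m.png

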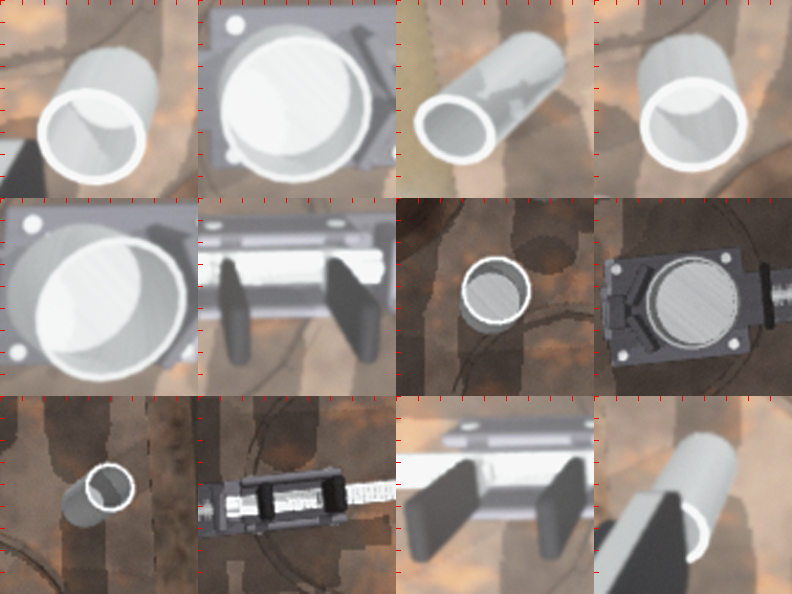

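```bash
cat > m.py <<'E'
import pickle
from h import *
P=pickle.load(open('P.pkl','rb'))
O={'mid':[('w1',(233.8,316.8)),('w2',(356.2,324.8)),('top',(349.5,227.3))],
'big':[('w1',(371.3,215)),('w2',(502.5,223.2)),('top',(266.8,302.7))],
'small':[('w1',(76.6,328.6)),('top',(449.2,214.4))],
'gL':[('top',(337,294.3))],'gR':[('top',(368.8,292))]}
Z={'mid':.066,'big':.056,'small':.086,'gL':.152,'gR':.152}
for k,o in O.items():
    if len(o)>1: print(k,'tri',np.round(tri([(P[a],b) for a,b in o]),4), 'wr',np.round(tri([(P[a],b) for a,b in o[:2]]),4))
    for a,b in o: print('   ',a,np.round(atz(P[a],b,Z[k]),4))
E
python3 m.py
python3 - <<'E'
import cv2,numpy as np
t=[]
for n,u,v in [('w1',225,225),('w2',385,235)]:
    im=cv2.imread(f'pics/{n}.png');t.append(cv2.resize(im[v-50:v+50,u-75:u+75],(800,533),interpolation=cv2.INTER_CUBIC)[:, :])
cv2.imwrite('pics/g1.png',t[0]);cv2.imwrite('pics/g2.png',t[1])
E
```

```text
mid tri [ 0.6257 -0.0572  0.0664] wr [ 0.627  -0.0576  0.0646]
    w1 [ 0.6257 -0.0572  0.066 ]
    w2 [ 0.6266 -0.0578  0.066 ]
    top [ 0.6254 -0.0565  0.066 ]
big tri [0.48   0.1071 0.0562] wr [0.4796 0.1066 0.0573]
    w1 [0.4802 0.1069 0.056 ]
    w2 [0.4796 0.1073 0.056 ]
    top [0.4802 0.1072 0.056 ]
small tri [ 0.6447 -0.2491  0.0861] wr [ 0.6447 -0.2491  0.0861]
    w1 [ 0.6445 -0.2494  0.086 ]
    top [ 0.6449 -0.2488  0.086 ]
    top [ 0.4924 -0.0249  0.152 ]
    top [ 0.4956 -0.0804  0.152 ]
```

View pics/g1.png

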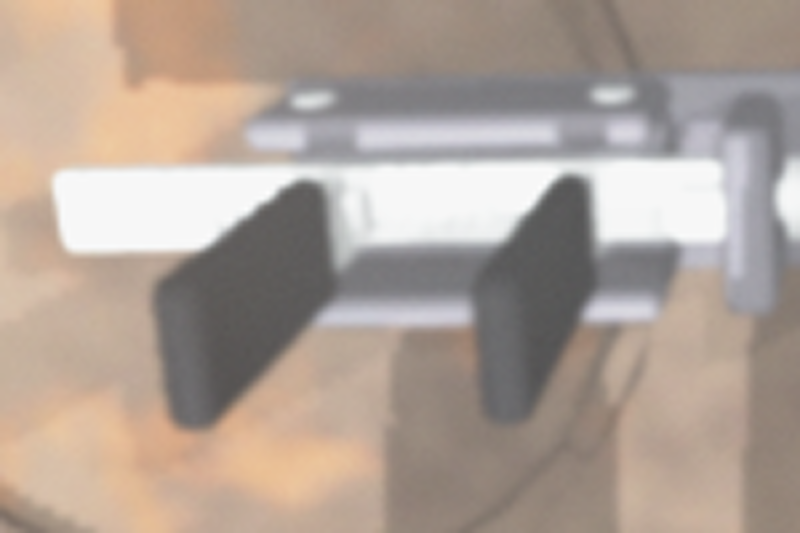

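View pics/g2.png

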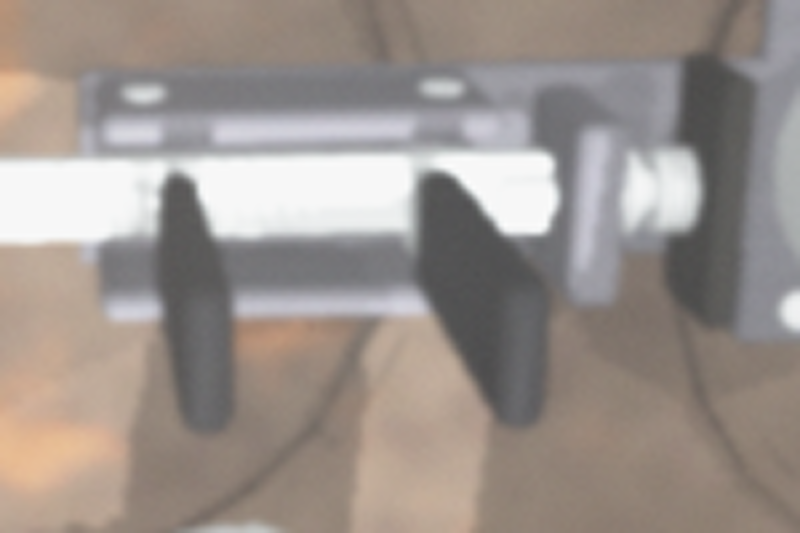

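Run:
```python
import pickle
from h import *
P=pickle.load(open('P.pkl','rb'))
A={'gR':[('w1',(184.5,241.6)),('w2',(348.8,252.5)),('top',(368.8,292))],'gL':[('w1',(244.7,240.3)),('w2',(407.9,251.6)),('top',(337,294.3))]}
r={}
for k,o in A.items():
    r[k]=tri([(P[a],b) for a,b in o]);print(k,r[k].round(4),[np.round(atz(P[a],b,.152)[:2],4) for a,b in o])
g=(r['gL']+r['gR'])/2;d=r['gL']-r['gR'];print('mid',g.round(4),np.linalg.norm(d[:2]),'yaw',np.arctan2(-d[0],d[1]))
b=np.array([.480,.1071]);e=b-g[:2];print('to big',np.arctan2(-e[0],e[1]),np.linalg.norm(e))
# base corners bolts in top view (base top z=.008)
for uv in [(232,287.5),(281,282),(236,327),(284.5,321)]: print(atz(P['top'],uv,.010).round(4))
```

```text
gR [ 0.4962 -0.0847  0.1505] [array([ 0.496, -0.086]), array([ 0.4962, -0.0872]), array([ 0.4956, -0.0804])]
gL [ 0.4927 -0.0275  0.1465] [array([ 0.4906, -0.0281]), array([ 0.4913, -0.0299]), array([ 0.4924, -0.0249])]
mid [ 0.4945 -0.0561  0.1485] 0.05727749039470725 yaw 0.06205645517677854
to big 0.08843332491576153 0.16382055014367103
[0.5125 0.1835 0.01  ]
[0.5224 0.0828 0.01  ]
[0.4323 0.1745 0.01  ]
[0.4429 0.0759 0.01  ]
```

Measured points agree with the given heights: middle rim z 0.066, small rim 0.086, big rim 0.056, grip tops about 0.15. The clamp's yaw is about 0.10. Next I'll grasp the middle beaker.

Run:
```python
from plant import manip
import cv2
yaw=-2.85;R=[3.14159,0,yaw]
q=manip.ik([.626,-.0573,.14],R);print(q)
manip.movep([.626,-.0573,.14],R)
hit=manip.move_linear([.626,-.0573,.044],vel=.12,stop_force=8)
s=manip.read_state();print(hit,s['position'],s['contact_force'],s['time_s'])
if not hit:
    manip.grip(.05,35);s=manip.read_state();print(s['opening'],s['position'],s['contact_force'])
    manip.move_linear([.626,-.0573,.10],vel=.15)
    s=manip.read_state();print(s['opening'],s['contact_force'],s['time_s'])
    for n in('side','wrist'): cv2.imwrite(f'pics/{n}_g1.png',manip.get_image(n)[:,:,::-1])
```

```text
[-0.01564824  0.56367751  0.11216229  1.58435615 -0.07124395  0.99756095
  1.98035015]
False [ 0.62664439 -0.05752924  0.0449755 ] [0.41068459 0.24914645 0.39809543] 5.05
0.04995958003193954 [ 0.62606299 -0.05729484  0.04416833] [0.25771802 1.04288929 0.03454059]
0.04995077285199756 [-0.22638188 -0.36585587 -0.95120322] 6.0167
```

View pics/wrist_g1.png

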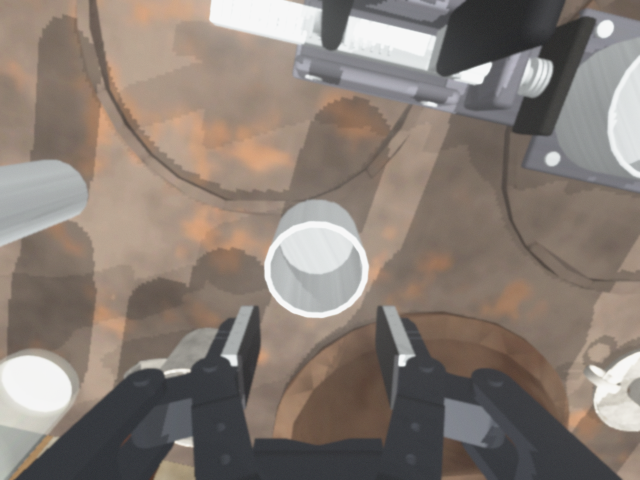

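View pics/side_g1.png

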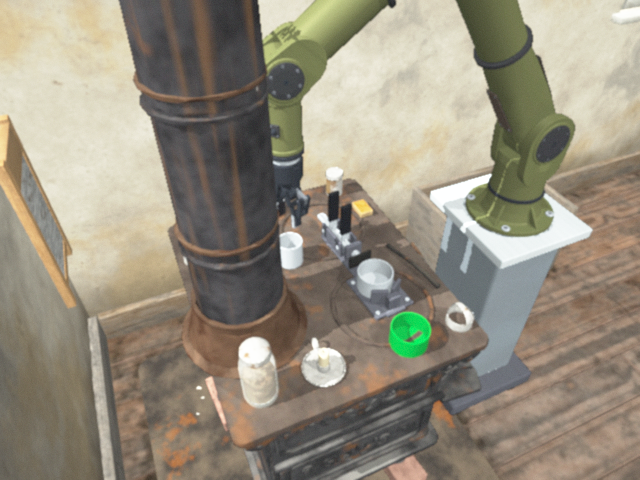

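The fingers closed to 0.05 without catching the beaker. The wrist view shows its rim at (316,270), ahead of the fingers. I'll re-measure its position.

Run:
```python
from plant import manip
import cv2
from h import *
s=manip.read_state();p=manip.camera_params('wrist');print(s['position'],s['ee_rot'])
print('rim',atz(p,(316.5,270),.066)); print('expected',proj(p,[[.626,-.0573,.066],list(s['position'])]))
im=manip.get_image('top');cv2.imwrite('pics/top1.png',im[:,:,::-1])
cv2.imwrite('pics/c2.png',cv2.resize(im[160:320,260:460,::-1],None,fx=3.5,fy=3.5,interpolation=cv2.INTER_CUBIC))
```

```text
[ 0.62509108 -0.05712302  0.09872574] [ 3.14076429e+00 -1.99185349e-03 -2.84989991e+00]
rim [ 0.62538209 -0.05832934  0.066     ]
expected [[317.85898923 271.37768307]
 [318.86147735 294.80238484]]
```

View pics/c2.png

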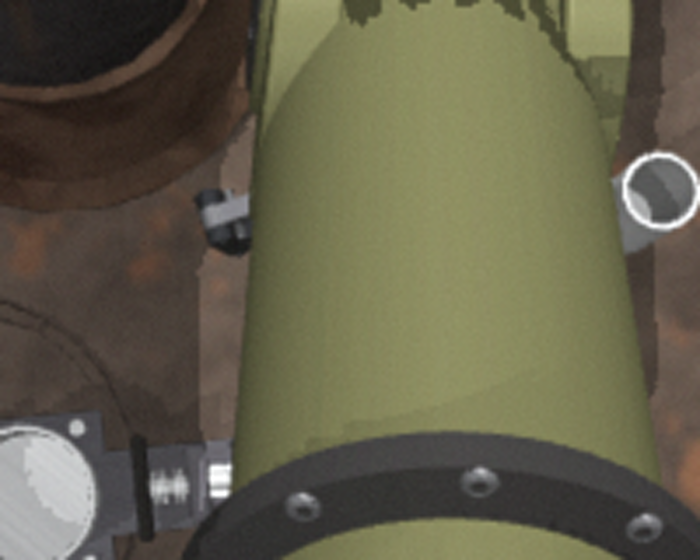

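Run:
```python
from plant import manip
import cv2,numpy as np
from h import *
p=manip.camera_params('side')
print(proj(p,[[.6251,-.0571,z] for z in(.0987,.1187,.1387,.066,.0)]))
im=cv2.imread('pics/side_g1.png');a=cv2.resize(im[160:280,250:350],(500,600),interpolation=cv2.INTER_CUBIC)
for z,c in((.0987,(0,0,255)),(.1187,(255,0,0)),(.066,(0,255,0))):
    u=proj(p,[[.6251,-.0571,z]])[0];cv2.circle(a,(int((u[0]-250+.5)*5),int((u[1]-160+.5)*5)),3,c,-1)
cv2.imwrite('pics/s2.png',a)
im=cv2.imread('pics/wrist_g1.png');cv2.imwrite('pics/f2.png',cv2.resize(im[200:400,200:440],(800,667),interpolation=cv2.INTER_CUBIC)[:600])
```

```text
[[289.53919449 229.82096371]
 [289.13358166 223.36692674]
 [288.71833729 216.75963461]
 [290.18248244 240.05684344]
 [291.41057405 259.59801174]]
```

View pics/s2.png

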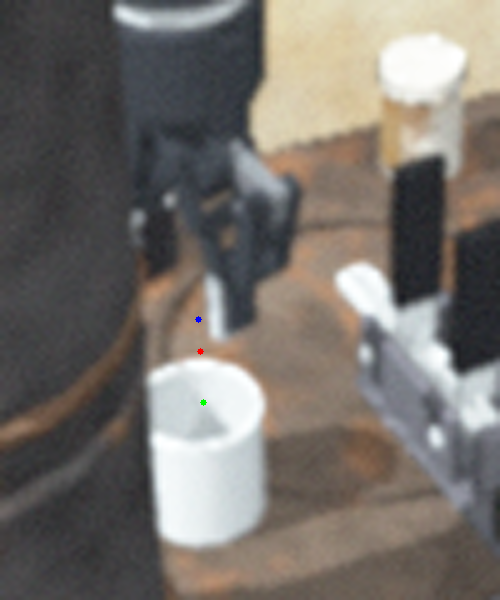

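View pics/f2.png

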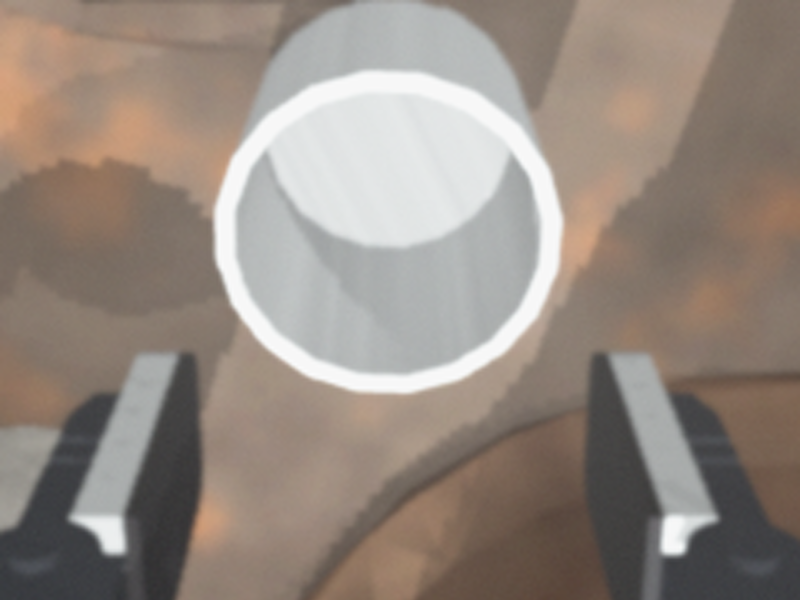

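Run:
```python
from plant import manip
from h import *
ty=np.array([np.sin(-2.85),-np.cos(-2.85)]);tx=np.array([np.cos(-2.85),np.sin(-2.85)])
p=manip.camera_params('side');w=manip.camera_params('wrist')
for off in(.025,.031):
  for sx in(-.011,0,.011):
    for z in(.10,.105,.11,.115,.12,.125):
        P=list(np.array([.6251,-.0571])+off*ty+sx*tx)+[z]
        print(off,sx,z,proj(p,[P])[0].round(1),proj(w,[P])[0].round(1))
```

```text
0.025 -0.011 0.1 [292.4 236.9] [367.3 315.2]
0.025 -0.011 0.105 [292.3 235.2] [368.6 320.2]
0.025 -0.011 0.11 [292.2 233.6] [369.9 325.4]
0.025 -0.011 0.115 [292.1 232. ] [371.3 330.9]
0.025 -0.011 0.12 [292.  230.4] [372.8 336.7]
0.025 -0.011 0.125 [291.9 228.7] [374.4 342.8]
0.025 0 0.1 [296.1 234.8] [368.2 296. ]
0.025 0 0.105 [296.  233.2] [369.5 300.5]
0.025 0 0.11 [295.9 231.6] [370.9 305.4]
0.025 0 0.115 [295.8 229.9] [372.4 310.4]
0.025 0 0.12 [295.8 228.3] [374.  315.8]
0.025 0 0.125 [295.7 226.7] [375.6 321.5]
0.025 0.011 0.1 [299.8 232.7] [369.2 276. ]
0.025 0.011 0.105 [299.7 231.1] [370.6 280.2]
0.025 0.011 0.11 [299.6 229.5] [372.  284.5]
0.025 0.011 0.115 [299.6 227.9] [373.6 289.1]
0.025 0.011 0.12 [299.5 226.3] [375.2 294. ]
0.025 0.011 0.125 [299.4 224.6] [376.9 299.1]
0.031 -0.011 0.1 [294.  238.2] [378.9 315.2]
0.031 -0.011 0.105 [293.9 236.6] [380.5 320.1]
0.031 -0.011 0.11 [293.8 234.9] [382.1 325.4]
0.031 -0.011 0.115 [293.7 233.3] [383.9 330.9]
0.031 -0.011 0.12 [293.6 231.7] [385.7 336.7]
0.031 -0.011 0.125 [293.5 230. ] [387.7 342.8]
0.031 0 0.1 [297.7 236.1] [380. 296.]
0.031 0 0.105 [297.6 234.5] [381.7 300.5]
0.031 0 0.11 [297.5 232.9] [383.4 305.3]
0.031 0 0.115 [297.5 231.2] [385.2 310.4]
0.031 0 0.12 [297.4 229.6] [387.1 315.8]
0.031 0 0.125 [297.3 228. ] [389.2 321.4]
0.031 0.011 0.1 [301.4 234. ] [381.2 276. ]
0.031 0.011 0.105 [301.3 232.4] [382.9 280.2]
0.031 0.011 0.11 [301.3 230.8] [384.7 284.5]
0.031 0.011 0.115 [301.2 229.2] [386.6 289.1]
0.031 0.011 0.12 [301.1 227.5] [388.6 294. ]
0.031 0.011 0.125 [301.1 225.9] [390.8 299.1]
```

Both views put the fingertips about 28 mm behind the TCP at this opening, so the fingers closed above the rim and the beaker stands untouched at (0.6255,-0.058). I'll grasp again with the TCP at z=0.020. That puts the tips about 14 mm below the rim.

Run:
```python
from plant import manip
import cv2
manip.grip(.085)
x,y=.6258,-.0577
hit=manip.move_linear([x,y,.020],vel=.12,stop_force=8)
s=manip.read_state();print(hit,s['position'],s['contact_force'],s['time_s'])
if not hit:
    manip.grip(.05,35);s=manip.read_state();print(s['opening'],s['position'],s['contact_force'],s['time_s'])
    if s['opening']>.055:
        manip.move_linear([x,y,.06],vel=.15)
    s=manip.read_state();print(s['opening'],s['position'],s['contact_force'],s['time_s'])
for n in('side','wrist'): cv2.imwrite(f'pics/{n}_g2.png',manip.get_image(n)[:,:,::-1])
```

```text
False [ 0.62632298 -0.05779663  0.0205862 ] [0.82150115 0.10195214 0.05351418] 7.425
0.06053358821662406 [ 0.62653018 -0.0578029   0.02145644] [-1.69584712 -0.92640268  5.20244053] 7.7917
0.06053934291703332 [ 0.62602939 -0.05766239  0.06034385] [ 0.84436976 -1.1493841  -3.06747501] 8.2083
```

View pics/wrist_g2.png

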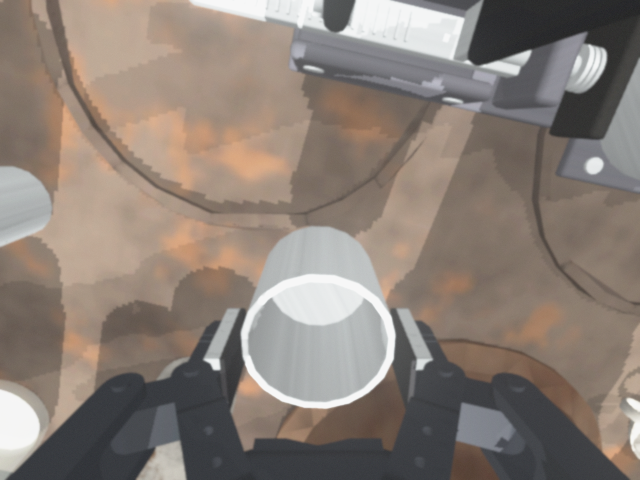

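View pics/side_g2.png

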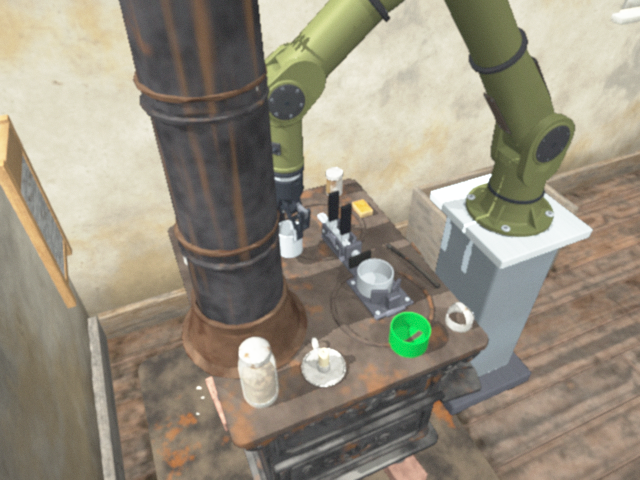

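The middle beaker is held, with its rim centred at (318,341) between the pads and clear of the stove. I'll carry it over the big beaker.

Run:
```python
from plant import manip
import cv2
from h import *
s=manip.read_state();p=manip.camera_params('wrist');c=atz(p,(318.3,341),s['position'][2]+.045);print('off',c-s['position'])
R=[3.14159,0,-2.85]
manip.move_linear([.61,-.06,.20],vel=.25)
manip.move_linear([.50,.08,.20],vel=.25)
manip.move_linear([.480,.107,.088],vel=.2)
s=manip.read_state();print(s['position'],s['time_s'],s['contact_force'])
for n in('side','wrist'): cv2.imwrite(f'pics/{n}_p1.png',manip.get_image(n)[:,:,::-1])
```

```text
off [-0.00205464 -0.00107901  0.045     ]
[0.48116129 0.10612443 0.08845848] 10.6167 [-0.28910997 -0.00939656 -0.60278517]
```

View pics/wrist_p1.png

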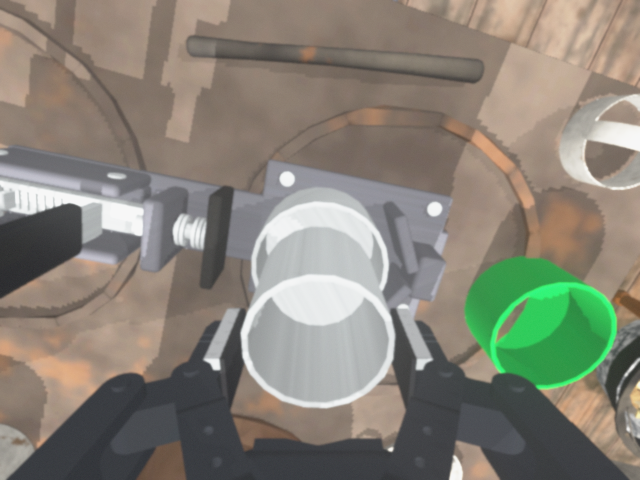

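View pics/side_p1.png

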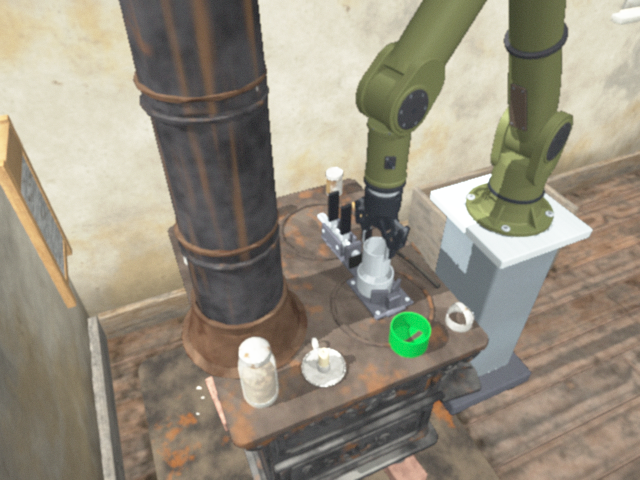

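The middle beaker hangs over the big one, and their visible outlines line up. I'll lower it.

Run:
```python
from plant import manip
import cv2
hit=manip.move_linear([.481,.108,.033],vel=.08,stop_force=5)
s=manip.read_state();print(hit,s['position'],s['contact_force'],s['time_s'])
cv2.imwrite('pics/side_p2.png',manip.get_image('side')[:,:,::-1])
cv2.imwrite('pics/wrist_p2.png',manip.get_image('wrist')[:,:,::-1])
```

```text
True [0.48031258 0.10783622 0.03340555] [-0.30875425 -0.07651576  7.96411781] 11.4
```

View pics/wrist_p2.png

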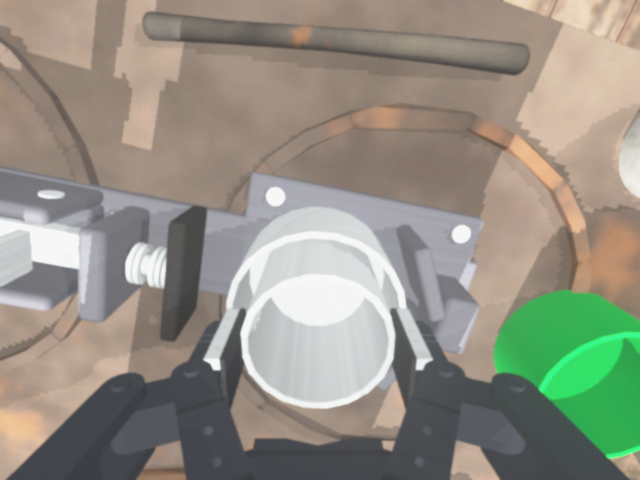

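Contact came at the expected height, z 0.0334 against 0.033, so it is seated on the bottom. I'll release, retract and look.

Run:
```python
from plant import manip
import cv2,pickle
manip.grip(.085)
manip.move_linear([.48,.107,.20],vel=.25)
P=manip.camera_params('wrist');im=manip.get_image('wrist');s=manip.read_state();print(s['position'],s['time_s'])
cv2.imwrite('pics/wrist_p3.png',im[:,:,::-1]);pickle.dump(P,open('p3.pkl','wb'))
cv2.imwrite('pics/side_p3.png',manip.get_image('side')[:,:,::-1])
```

```text
[0.47896667 0.10680897 0.19844918] 12.7417
```

View pics/wrist_p3.png

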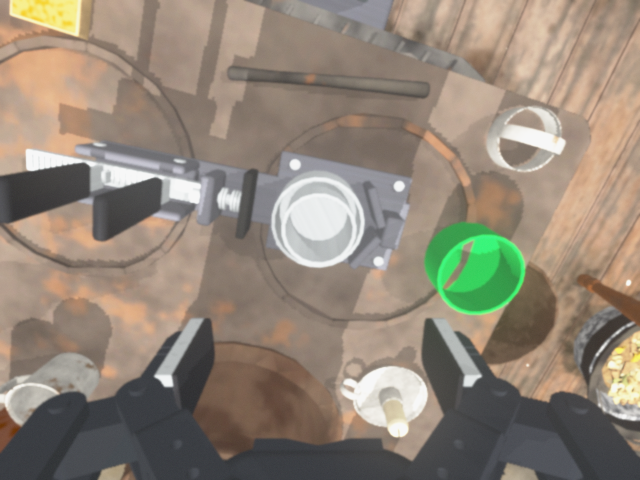

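View pics/side_p3.png

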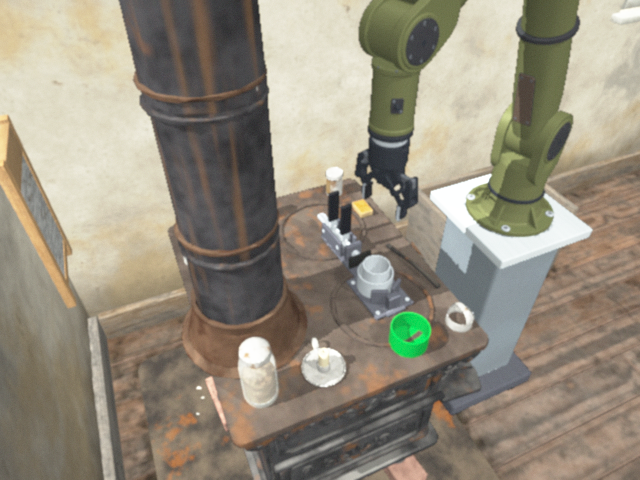

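Run:
```python
import cv2
im=cv2.imread('pics/wrist_p3.png');cv2.imwrite('pics/p3c.png',cv2.resize(im[160:280,260:380],(600,600),interpolation=cv2.INTER_CUBIC))
```

```text
(no output)
```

View pics/p3c.png

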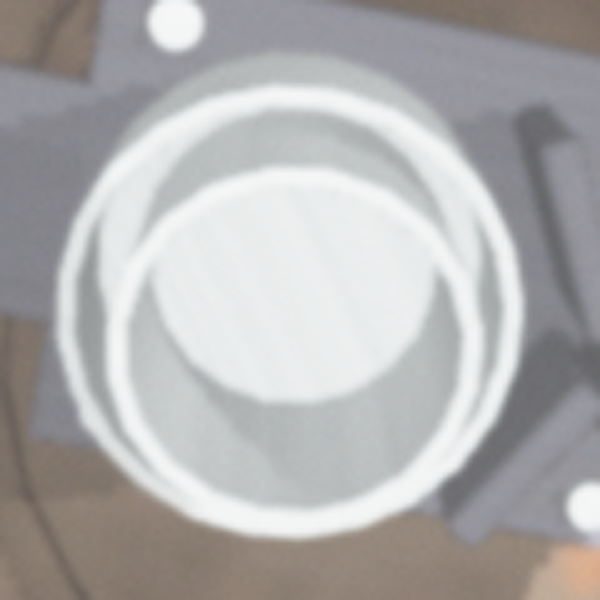

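Run:
```python
from plant import manip
import cv2,pickle
from h import *
p=pickle.load(open('p3.pkl','rb'));m=atz(p,(319,230),.078);b=atz(p,(318,222.6),.056);print('mid',m,'big',b)
x,y=.6450,-.2491
R=[3.14159,0,-2.85]
print(manip.ik([x,y,.15],R))
manip.movep([x,y,.16],R)
p=manip.camera_params('wrist');im=manip.get_image('wrist');cv2.imwrite('pics/wrist_s1.png',im[:,:,::-1]);pickle.dump(p,open('s1.pkl','wb'))
s=manip.read_state();print(s['position'],s['time_s'],proj(p,[[x,y,.086]]))
```

```text
mid [0.47971751 0.10772862 0.078     ] big [0.47959016 0.10688415 0.056     ]
[ 0.22738784  0.6555711   0.1962715   1.38312932 -0.13274335  1.11573622
  2.30472523]
[ 0.64566728 -0.24663294  0.16037012] 14.3083 [[315.32743964 245.41839215]]
```

View pics/wrist_s1.png

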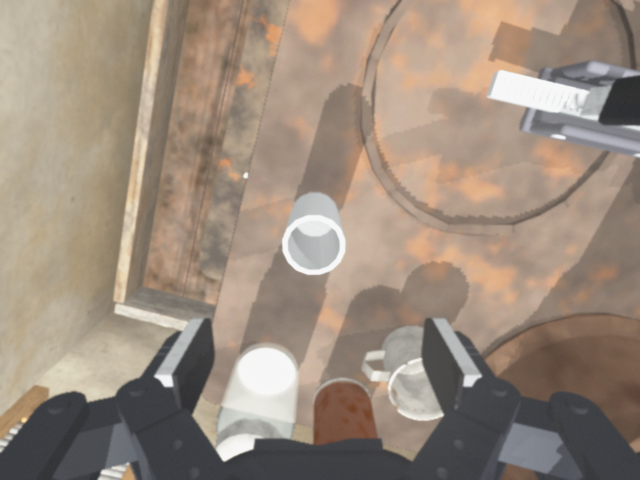

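The small beaker's rim is at (314,245), matching the prediction of (315,245). I'll grasp it.

Run:
```python
from plant import manip
import cv2
x,y=.6450,-.2495
hit=manip.move_linear([x,y,.045],vel=.14,stop_force=8)
s=manip.read_state();print(hit,s['position'],s['contact_force'],s['time_s'])
if not hit:
    manip.grip(.03,35);s=manip.read_state();print(s['opening'],s['position'],s['contact_force'],s['time_s'])
    if s['opening']>.038:
        manip.move_linear([x,y,.09],vel=.2)
    s=manip.read_state();print(s['opening'],s['position'],s['contact_force'],s['time_s'])
cv2.imwrite('pics/wrist_s2.png',manip.get_image('wrist')[:,:,::-1])
```

```text
False [ 0.64567193 -0.24971825  0.04600712] [-0.35089748  0.28178898  0.52133366] 15.2833
0.043005287704863136 [ 0.64546356 -0.24969477  0.04597165] [-0.96446371  0.17269723  6.13604236] 15.7583
0.04275862418728825 [ 0.64538056 -0.24968393  0.09072535] [ 0.55784333  0.58418301 -0.51237818] 16.1333
```

View pics/wrist_s2.png

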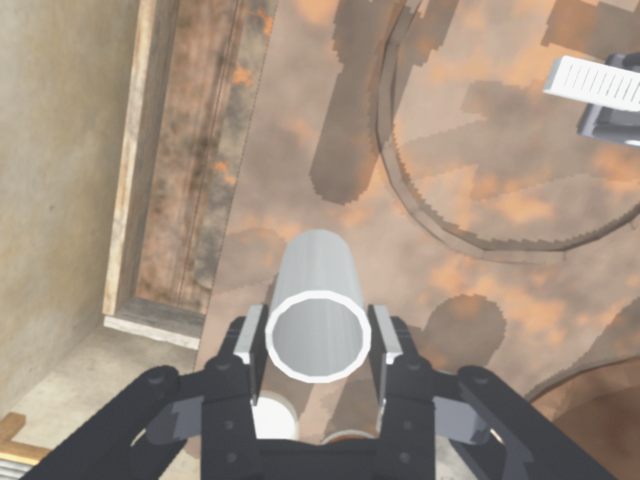

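Run:
```python
from plant import manip
import cv2
from h import *
s=manip.read_state();p=manip.camera_params('wrist');c=atz(p,(318.5,337),s['position'][2]+.040);off=(c-s['position'])[:2];print('off',off)
T=np.array([.4797,.1075])-off
manip.move_linear([.63,-.22,.235],vel=.3)
manip.movep([*T,.235],[3.14159,0,-2.85])
manip.move_linear([*T,.135],vel=.2)
s=manip.read_state();print(T,s['position'],s['time_s'],s['contact_force'])
for n in('side','wrist'): cv2.imwrite(f'pics/{n}_s3.png',manip.get_image(n)[:,:,::-1])
```

```text
off [-0.00081349 -0.00059063]
[0.48051349 0.10809063] [0.48137755 0.10752943 0.13549993] 18.825 [ 0.02871511  0.8135106  -0.53134621]
```

View pics/wrist_s3.png

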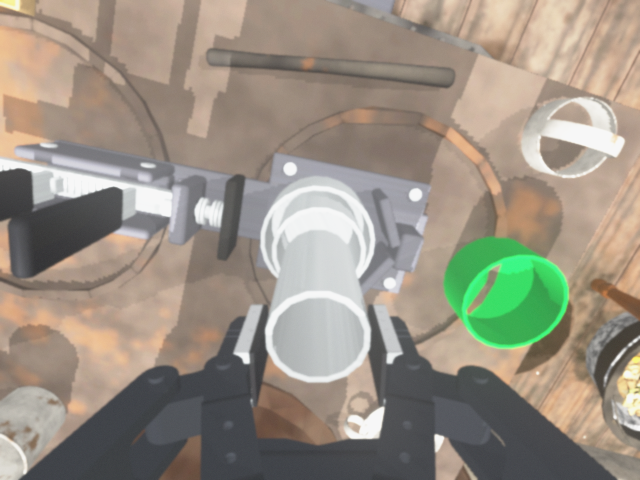

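View pics/side_s3.png

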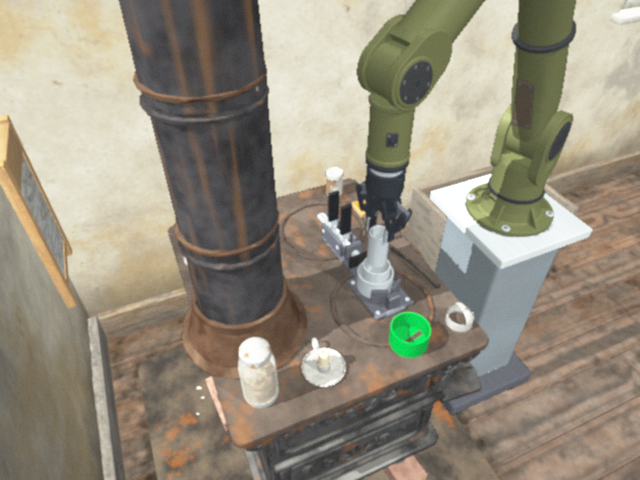

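The small beaker is lined up over the middle one. I'll lower it, release, and then measure the grips from above.

Run:
```python
from plant import manip
import cv2,pickle
hit=manip.move_linear([.4803,.1081,.060],vel=.1,stop_force=5)
s=manip.read_state();print(hit,s['position'],s['contact_force'],s['time_s'])
if s['position'][2]<.066:
    manip.grip(.085)
    manip.move_linear([.4803,.1081,.22],vel=.3)
    P=manip.camera_params('wrist');im=manip.get_image('wrist');s=manip.read_state();print(s['position'],s['time_s'])
    pickle.dump(P,open('s4.pkl','wb'));cv2.imwrite('pics/wrist_s4.png',im[:,:,::-1])
```

```text
True [0.47964928 0.10782258 0.06135766] [0.17469071 0.3833024  3.14532352] 19.6417
[0.47950915 0.10796282 0.21907452] 20.8667
```

View pics/wrist_s4.png

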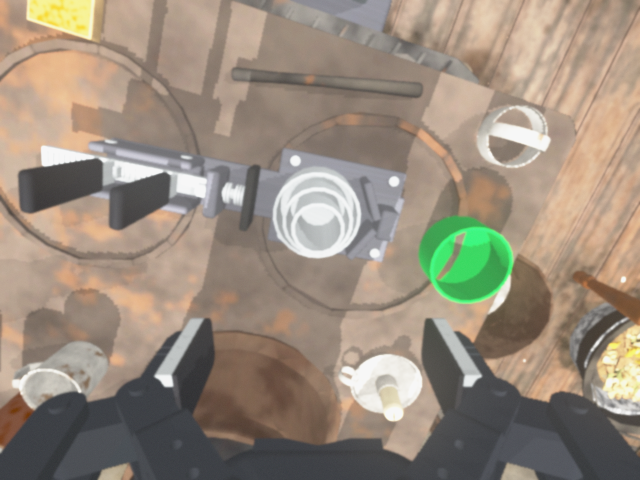

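All three are nested. Now I'll move above the grips and measure them close up.

Run:
```python
from plant import manip
import cv2,pickle
manip.movep([.4955,-.056,.19],[3.14159,0,-3.04159])
P=manip.camera_params('wrist');im=manip.get_image('wrist');s=manip.read_state();print(s['position'],s['time_s'],s['joints'])
pickle.dump(P,open('g1.pkl','wb'));cv2.imwrite('pics/wrist_g10.png',im[:,:,::-1])
```

```text
[ 0.49527646 -0.05510829  0.18926181] 21.625 [-0.12925032  0.3328956   0.2617794   1.85203244 -0.10313669  0.97126379
  1.84915927]
```

View pics/wrist_g10.png

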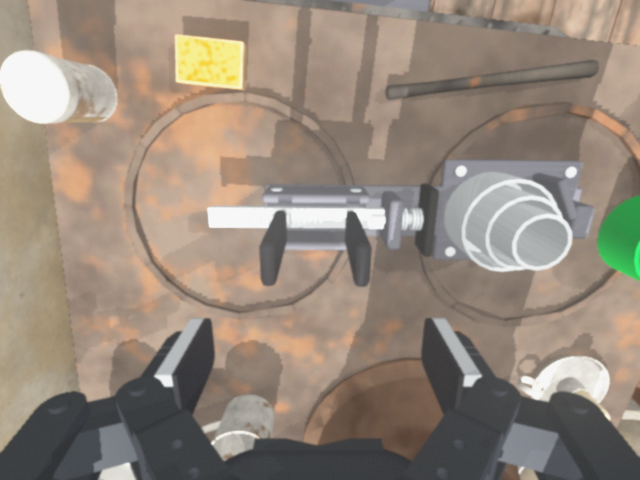

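Run:
```python
import pickle,cv2
from h import *
im=cv2.imread('pics/wrist_g10.png');cv2.imwrite('pics/g10c.png',cv2.resize(im[170:300,200:460],(800,400),interpolation=cv2.INTER_CUBIC))
p=pickle.load(open('g1.pkl','rb'))
a=atz(p,(268,266),.152);b=atz(p,(361.5,265),.152);print(a,b,(a+b)/2,np.linalg.norm(a-b))
```

```text
[ 0.49715195 -0.08676949  0.152     ] [ 0.49096125 -0.03057802  0.152     ] [ 0.4940566  -0.05867375  0.152     ] 0.056531457805344215
```

View pics/g10c.png

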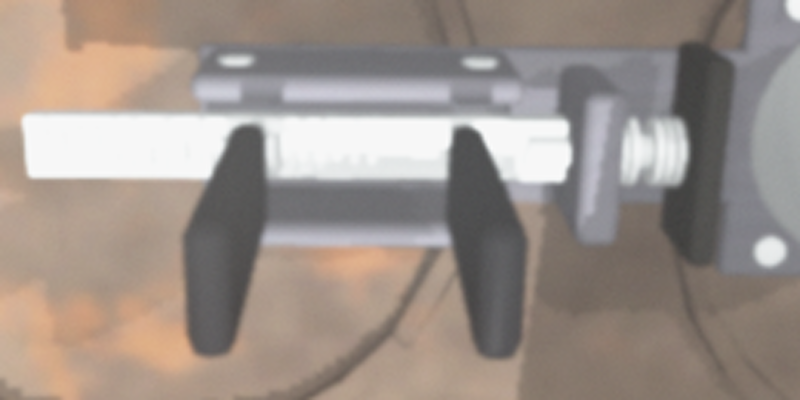

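Run:
```python
from plant import manip
import cv2,pickle
x,y=.4945,-.0572
manip.move_linear([x,y,.16],vel=.2)
hit=manip.move_linear([x,y,.094],vel=.1,stop_force=6)
s=manip.read_state();print(hit,s['position'],s['contact_force'],s['time_s'])
P=manip.camera_params('wrist');im=manip.get_image('wrist')
pickle.dump(P,open('q0.pkl','wb'));cv2.imwrite('pics/q0.png',im[:,:,::-1])
cv2.imwrite('pics/q0s.png',manip.get_image('side')[150:300,250:450,::-1].repeat(4,0).repeat(4,1))
```

```text
False [ 0.49503744 -0.05726423  0.09464349] [-0.35944317  0.62961402  0.14642671] 22.7333
```

View pics/q0.png

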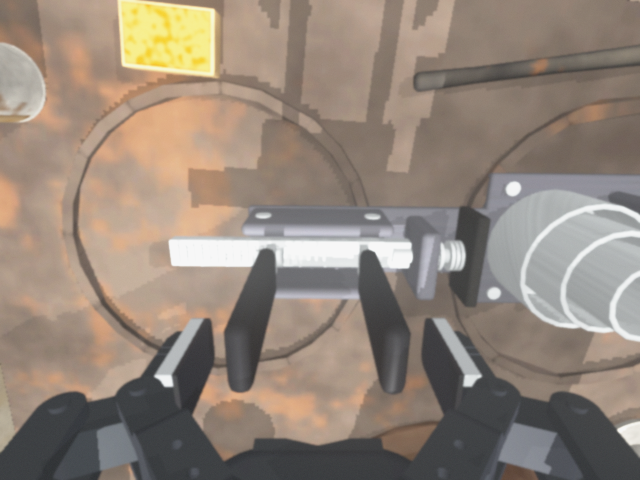

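View pics/q0s.png

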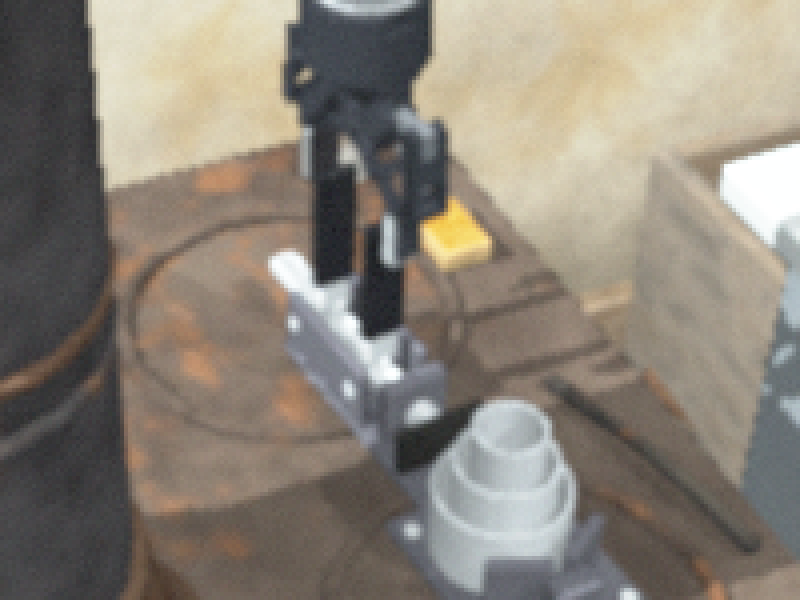

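The fingers straddle the paddles with gaps on both sides: inner faces at u 211 and 425, paddles at 228–405. I'll do the first squeeze with pictures.

```bash
cat > sq.py <<'E'
from plant import manip
import cv2,pickle
def snap(n):
    P=manip.camera_params('wrist');im=manip.get_image('wrist')
    pickle.dump(P,open(f'{n}.pkl','wb'));cv2.imwrite(f'pics/{n}.png',im[:,:,::-1])
    a=im[190:320,150:550,::-1];cv2.imwrite(f'pics/{n}c.png',cv2.resize(a,(800,260),interpolation=cv2.INTER_CUBIC))
    s=manip.read_state();print(n,'open',round(s['opening'],4),s['position'].round(4),s['contact_force'].round(1),s['time_s'])
E
python3 - <<'E'
from sq import *
manip.grip(.038,30); manip.hold(.2)
snap('q1')
E
```

```text
q1 open 0.0409 [ 0.4956 -0.0577  0.0953] [-1.5 -0.5  9.2] 23.5583
```

View pics/q1.png

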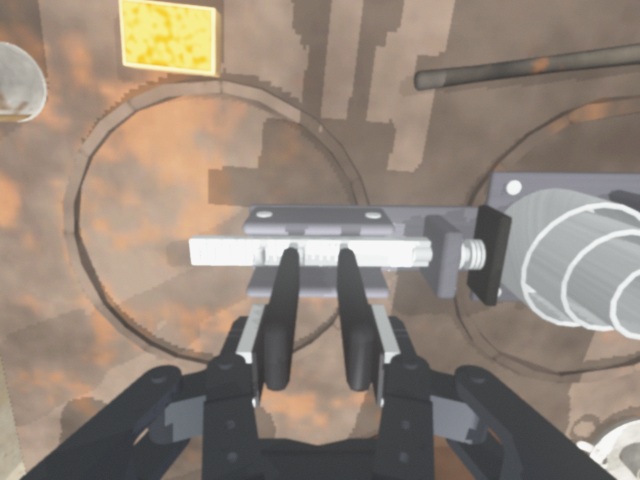

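```bash
python3 - <<'E'
import pickle
from h import *
c=np.array([-np.sin(.1),np.cos(.1)])
for n,u in(('q0',170),('q1',190)):
    p=pickle.load(open(n+'.pkl','rb'))
    for z in(.035,.045): 
        P=atz(p,(u,253),z)[:2];print(n,z,P,'clamp y',(P-np.array([.486,.0446]))@c)
E
python3 - <<'E'
from sq import *
manip.grip(.085);manip.hold(.15);snap('q1r')
E
```

```text
q0 0.035 [ 0.50405064 -0.15550463] clamp y -0.20090699249128643
q0 0.045 [ 0.49998085 -0.15163543] clamp y -0.19665082619429888
q1 0.035 [ 0.50355521 -0.14303247] clamp y -0.18844768179295057
q1 0.045 [ 0.49952557 -0.1397281 ] clamp y -0.18475753160505173
q1r open 0.0851 [ 0.4944 -0.0571  0.094 ] [ 0.4 -0.4 -0. ] 24.2667
```

View pics/q1r.png

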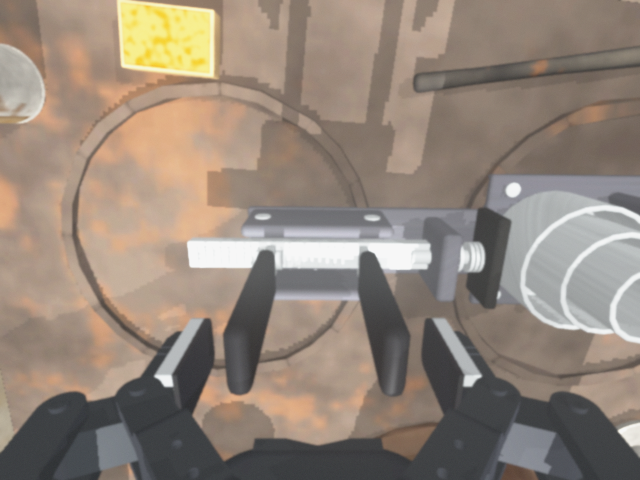

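The jaw moved about 12 mm and the ratchet held (bar end 190→188). I'll do squeezes 2 and 3 with pictures.

Run:
```python
from sq import *
manip.grip(.038,30); manip.hold(.15);snap('q2')
manip.grip(.085);manip.hold(.15);snap('q2r')
```

```text
q2 open 0.0414 [ 0.4953 -0.0578  0.095 ] [-0.9 -0.5  8.7] 24.9333
q2r open 0.085 [ 0.4945 -0.0571  0.094 ] [ 0.3  0.3 -0.1] 25.6417
```

View pics/q2r.png

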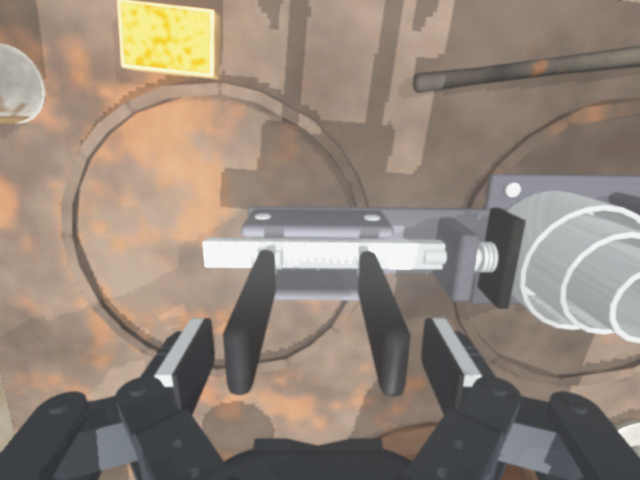

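Run:
```python
from sq import *
manip.grip(.038,30); manip.hold(.15);snap('q3')
manip.grip(.085);manip.hold(.15);snap('q3r')
cv2.imwrite('pics/q3rs.png',manip.get_image('side')[150:300,250:450,::-1].repeat(4,0).repeat(4,1))
```

```text
q3 open 0.0409 [ 0.4954 -0.0578  0.095 ] [-2.5 -1.2  9.5] 26.3083
q3r open 0.0853 [ 0.4945 -0.0571  0.094 ] [-0.  -0.2  0.4] 27.0167
```

View pics/q3r.png

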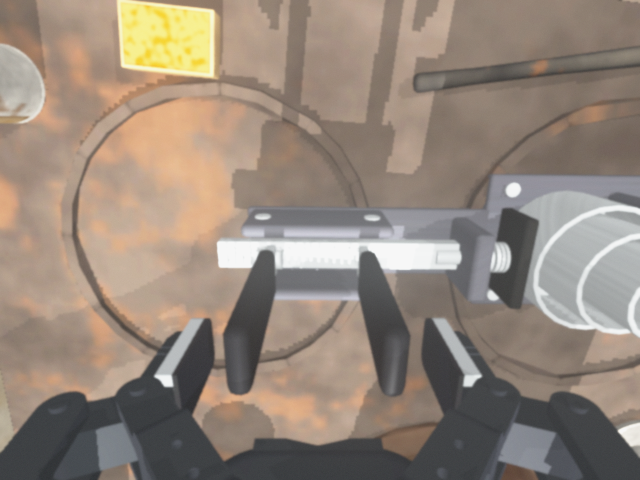

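View pics/q3rs.png

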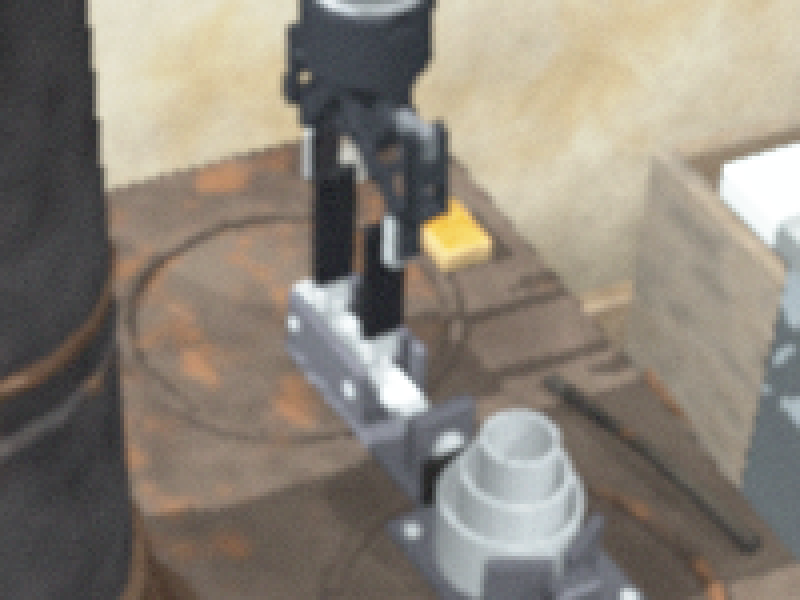

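Run:
```python
import cv2,numpy as np
t=[]
for n in('q0','q1r','q2r','q3r'):
    im=cv2.imread(f'pics/{n}.png')[195:315,400:560];t.append(cv2.resize(im,(400,300),interpolation=cv2.INTER_CUBIC))
cv2.imwrite('pics/cmp.png',np.vstack([np.hstack(t[:2]),np.hstack(t[2:])]))
```

```text
(no output)
```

View pics/cmp.png

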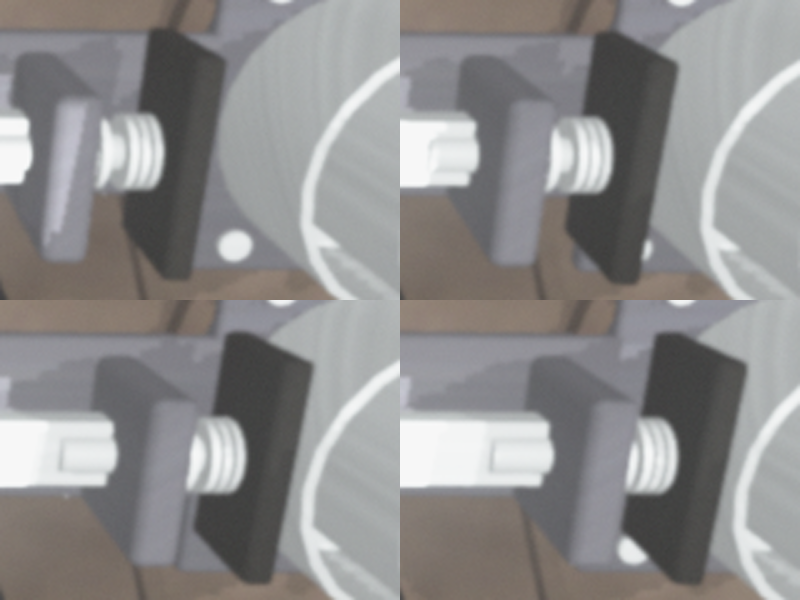

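The jaw-to-pad gap is nearly unchanged (spring 0–2 mm), the jaw is at about 0.041, and the beaker has moved towards the V. The fourth squeeze should give roughly 10 mm. I'll do it in stages.

Run:
```python
from sq import *
import numpy as np
manip.grip(.050,35); manip.hold(.15);snap('q4a')
t=[]
for n in('q3r','q4a'):
    im=cv2.imread(f'pics/{n}.png')[195:315,400:560];t.append(cv2.resize(im,(400,300),interpolation=cv2.INTER_CUBIC))
cv2.imwrite('pics/cmp2.png',np.hstack(t))
```

```text
q4a open 0.0498 [ 0.4952 -0.0578  0.0948] [-1.2 -1.   7.3] 27.7083
```

View pics/cmp2.png

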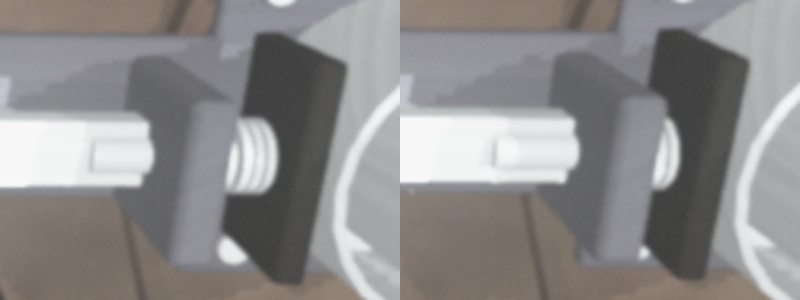

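View pics/q4a.png

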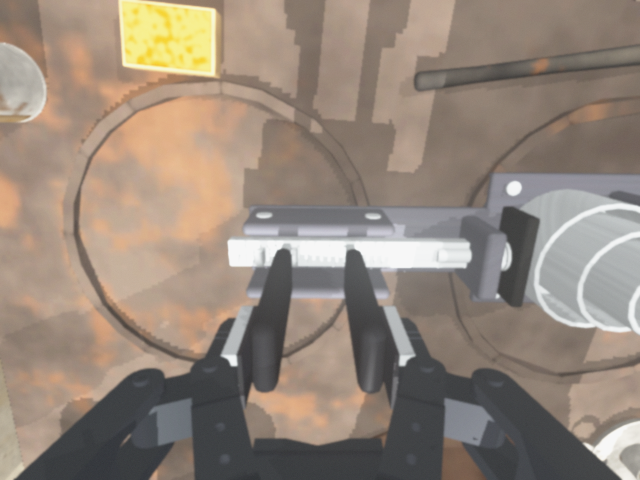

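The pad stayed put (beaker at the V) while the jaw advanced about 7 mm, so the spring is at roughly 7–9 mm. I'll close slightly further within this same squeeze for margin and then hold. The hard stop caps the spring at about 12–13 mm.

Run:
```python
from sq import *
import numpy as np
manip.grip(.046,35); manip.hold(.6);snap('q4b')
t=[]
for n in('q3r','q4b'):
    im=cv2.imread(f'pics/{n}.png')[195:315,400:560];t.append(cv2.resize(im,(400,300),interpolation=cv2.INTER_CUBIC))
cv2.imwrite('pics/cmp3.png',np.hstack(t))
im=manip.get_image('top');cv2.imwrite('pics/top9.png',cv2.resize(im[250:350,210:360,::-1],(800,533),interpolation=cv2.INTER_CUBIC))
im=manip.get_image('side');cv2.imwrite('pics/side9.png',cv2.resize(im[150:350,250:500,::-1],(750,600),interpolation=cv2.INTER_CUBIC))
```

```text
q4b open 0.0461 [ 0.4953 -0.0577  0.095 ] [-1.3 -1.1  9.1] 28.575
```

View pics/cmp3.png

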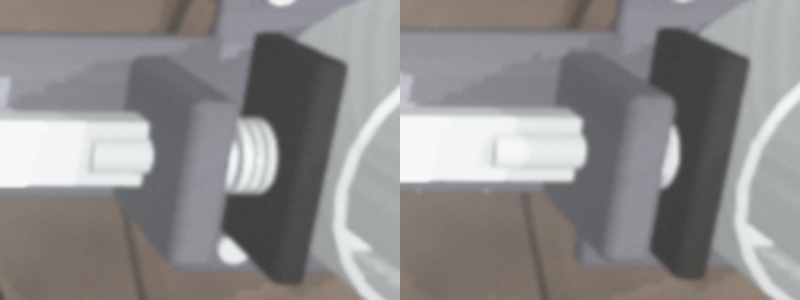

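View pics/top9.png

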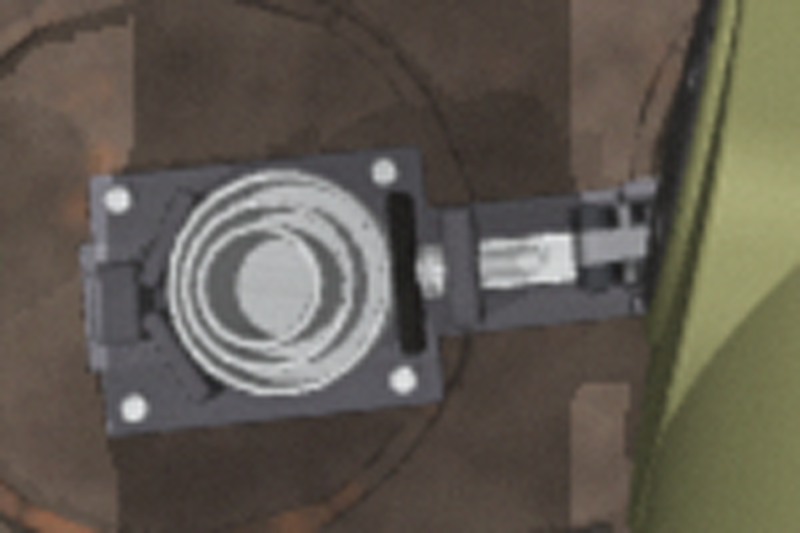

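View pics/side9.png

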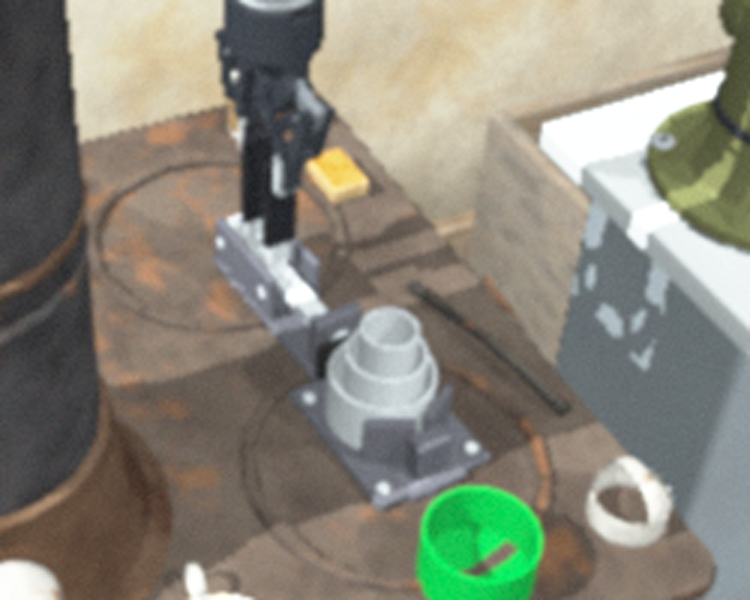

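The corner gap has shrunk by about 15 px since contact, so the spring is squashed about 9–11 mm. The beakers are nested and upright, the big one is touching the V plates, and the grips are held at an opening of 0.046.

Run:
```python
from plant import manip
print(manip.sign_off());s=manip.read_state();print(s['time_s'],s['opening'])
```

```text
the job is handed in; nothing more can be done
None
the job is handed in; nothing more can be done
```

I nested the middle beaker into the big one and the small one into the middle. Then I squeezed the clamp grips three full times and a fourth part way, and handed the job in at about 28.7 s with the grips still held at a 46 mm opening.

**Last checks, all from pictures:**
- **Nesting:** all three beakers looked nested and upright. Both placings touched down within about 1 mm of the expected height.
- **V stop:** on the last squeeze the jaw advanced but the pad did not, and the top view shows the big beaker touching the V plates. I did not measure its distance from the seat.
- **Pad spring:** I estimate it squashed about 9–11 mm. This is read off pixels, so allow 1–2 mm. The pressing force was not measured, but that squash at 0.6 N per mm would be about 5–6 N.
- **Grips:** squeezed about 11 mm each. The finger force on them was not read directly.
- **Bystanders:** I saw none disturbed in any view.

**What went wrong:** the first grasp of the middle beaker closed above its rim. The fingertips measured about 28 mm behind the TCP at that opening, more than I had read from the description. I went 24 mm lower and the second grasp held. The beaker was left standing where it was.

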